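Push the sample jar home in its bay and flip the bay's tag

ROBOT

A 6-joint arm with a two-finger parallel gripper is mounted at the origin on a cart in front of the work surface, level with it; the furniture and walls round the work are solid. World frame = base frame: x ahead of the robot, y to its left, z up, the work surface at z = 0. Lengths are in m, angles in degrees, forces in N, time in s.
With the tool pointing down it reaches from about 0.275 to 1 m from the base axis. Payload 8.4 kg.
Tool frame: the origin (TCP) lies at the very end of the fingers, on their centre line; the grasp point (between the pads) lies 19 mm behind it (env.pinch_z is the distance from the TCP to the grasp point, in m); z points along the fingers, x is the direction in which the jaws open and shut, and the axes are right-handed (so a half turn about z gives the same grasp; the last joint's range is limited). The gripper opens to 85 mm and grips with 20 to 120 N. Pads are 22 mm wide; open, the fingers measure 114 mm over their backs; the gripper's body (76 mm by 85 mm) begins 54 mm behind the grasp point. The pads swing forward as they close: fully open they stand 13 mm farther back than shut.
Start: joints at [-0.138, 20.225, 93.587, -0, 66.188, -0.138], TCP at [0.625, -0, 0.202] pointing down, gripper open.
Joint ranges: [-150.9, 150.9], [-52.94, 120.26], [3.33, 152.33], [-74.26, 254.26], [0, 154.13], [-172.89, 172.89]. Speed limits (degrees/s): [127.2, 127.2, 159.86, 180, 180, 180].

INTERFACE

Orientations are given as a 3x3 rotation matrix whose columns are the frame's x, y, z axes.
In Python, from plant import env gives the robot as it stands. The module is installed in compiled form; this text tells all that it offers.
- The arm moves only by the tool servo_tool, never from a script. Its argument "motion" is a list of rows, each a list of 3 entries, a list of its own where there are three numbers: the shift along the tool's x, y, z in m, then the turn, a rotation vector about the tool's x, y, z in degrees, then the closure, from 0 (fully open) to 1 (shut). In form: [[[tx, ty, tz], [wx, wy, wz], hand], ...]. A call has 1 to 10 rows; each row shifts and turns the commanded pose from where the row before left it, along the tool's axes as they then stand; what a row does not reach is not made up. A row lasts 1/10 s, in which the tool goes at most 50 mm and 8.59 degrees, less where a joint would pass 70% of its speed; a pose out of reach is approached as far as the arm can. A call is refused whole if a number of a shift passes 0.05 or a number of a turn 8.59, either way. A call with a gripper value outside its range is refused whole. The fingers move at their own pace and stop on an object; the grip force is fixed at half the most. Time passes only in rows, so rows that do not move let the fingers close. It gives the time, the measured TCP pose, the force and the opening at its end, in the units of the state.
- env.sense(): the state, without advancing time (a new reading comes with each control period).
- env.camera(name): name is "scene" or "side" or "wrist"; returns the picture (400x640x3 uint8, red, green, blue); there is no depth.
- env.camera_info(name): a dict with "fov_y" (degrees; the focal length in pixels is half the picture's height over the tangent of half this angle, whatever the lens; pixels are square), "cx", "cy" (the principal point, pixels), "D" ([k1, k2, p1, p2, k3] as OpenCV has them; the pictures are not rectified), "R" (3x3) and "t" (3): a world point X has camera coordinates R X + t. Camera axes: x right, y down, z forward; pixel columns grow to the right and rows downward; lengths in m; the calibration is good to about 2 mm. A picture is of the moment at which its call begins: read the wrist's pose just before it. camera_info takes no time and is no camera call; for the wrist camera it gives the pose at the moment of the call.
- env.job_done(): hands the job in, once; it reports no verdict.
The state is a dict: "clock": time; "joint_positions": joint angles; "qd": joint speeds; "joint_efforts": joint torques, N m; "eef_pos": TCP position; "tool_rot": TCP orientation; "contact_force": force on the tool from outside, world axes, zero at the start; "moment": the same for the moment, N m; "opening": finger opening in m.
Only numpy, scipy, OpenCV 4.12 (cv2) and the standard library are available. Lean on these libraries where they do the work, as an engineer would, in place of code of your own. Each camera call takes 0.05 s, during which the arm holds its last target.

TASK

Three sample bays stand side by side on the mat; in one of them the jar was set down short of the backstop, and that bay's flip tag still lies toward you with its open ring showing. Push that jar along its bay until it stands fully home against the backstop, then flip the same bay's tag over its pivot, half a turn, until it lies flat over the bay and shows the solid disc. Only push and press: pick nothing up, keep the jar upright, and leave the other two bays and the things round the mat as they are.

Things in the scene. Friction and masses are not known exactly. Their poses are not given: they have to be found in the camera images.
- bay_a: Bay to work on; it holds the jar that stands short. The three bays are alike, fixed, and change places. Aluminium plate 202 x 84 x 6 mm on a mat. Origin on its underside (3 mm above the worktop) below the tag's pivot; z up, x into the bay (away from the robot), y left. Plate from x = -0.022 to 0.180; its top, the jar floor, is 6 mm above the origin.
- bay_b: Bay like bay_a (same frame and sizes), already finished: its jar is home, its tag flipped over, disc up. Leave alone.
- bay_c: Bay like bay_a (same frame and sizes), empty, its tag lying toward the robot, ring up. Leave alone.
- stop_a (a point): On bay_a's floor (6 mm above its origin), below the middle of the backstop's rubber face, at x = 0.158 in bay_a; axes as bay_a. The backstop is 51 mm high above the floor. Guide rails along both sides of the jar, 16 mm high over the floor, run from x = 0.074 to 0.158, inner faces at y = +-0.0295.
- jar_short: Clear screw-cap jar, 54 mm diameter, 75 mm high (cap 50 mm across), 0.09 to 0.2 kg, loose in bay_a. Origin at the centre of its underside, z up. Its axis starts 90 to 96 mm from the pivot line (x in bay_a); home, touching the backstop, it is at x = 0.131. Push low (about 20 mm above the floor) so that it does not tip.
- jar_home: The same kind of jar, standing home in bay_b. Leave alone.
- pivot_a (a point): Middle of the pivot line of bay_a's tag, 56 mm above bay_a's origin (59 mm above the worktop); y along the pivot, x into the bay. Held by two upright steel cheeks 18 mm deep, inner faces at y = +-0.0305, tops 8 mm above the pivot. The space between pivot and jar is open from above.
- tag_a (a joint): Angle of bay_a's tag, rad; starts at 0 to 0.25. 0: plate level toward the robot, ring up; pi/2: upright; pi: level into the bay, disc up; stops at both ends. Stiff hinge (0.035 N m friction: about 2 N on the tab or 1 N near the plate's end turns it): it stays at any angle and does not fall. A jar that is not home blocks the plate.
- tab_a (a point): Middle of the end edge (5 mm thick bead) of bay_a's grey thumb tab, 25.5 mm from the pivot line; turns with the tag. The tab is 34 mm wide, 3 mm thick, on the other side of the pivot, 135 deg from the plate: at tag angle 0 it points up and into the bay at 45 deg, so pressing it down swings the plate up; at pi it points down toward the robot.
- tag_a_end (a point): Middle of the free edge of bay_a's white tag plate, 76 mm from the pivot line; turns with the tag. The plate is 54 mm wide and 3 mm thick; a raised open ring is on one face, a solid disc on the other.
- tag_b (a joint): Angle of bay_b's tag, as tag_a; starts at 2.95 to 3.14 (disc up). Leave alone.
- tag_c (a joint): Angle of bay_c's tag, as tag_a; starts at 0 to 0.25 (ring up). Leave alone.
- stopwatch: Black digital stopwatch 70 x 58 x 18 mm lying loose to the right of the mat, origin at the centre of its underside. Bystander.
- marker_black: White marker pen with a black cap, 18 x 135 x 20 mm, lying loose to the right of the mat, origin at the centre of its underside. Bystander.
- tape_roll: Roll of masking tape, 82 mm diameter, 24 mm high, lying loose to the left of the mat, origin at the centre of its underside. Bystander.
Not all that is in view belongs to the job. What is shaped like the jar_short but green or orange is not meant.

How it is judged:
By the outcome, as a careful person would: the job done as asked, in the order asked, and still so for the second after the job is handed in, with the robot touching nothing.
It also fails if it takes over 42 s, if anything falls off the work surface, if the arm or the gripper's body presses on something with over 40 N, if the wrist force passes 120 N, or if a joint passes its speed limit or range.

## Working session

There is one attempt and no reset: what is moved stays moved. The work goes in short steps, Python scripts to look and compute and a tool call to move; the robot and the scene stay as the last step left them, time stands still between calls to the robot, and variables do not carry over. Pictures are saved under pics/ and viewed, and the job is handed in when it is done.

Besides the shell and the picture viewer there is one more tool, called after ">>>" as a command line: name --argument value ..., lists and objects as JSON in quotes. servo_tool: Moves the arm, as the interface text tells. Its arguments: {"type":"object","properties":{"motion":{"type":"array"}},"required":["motion"]}

```bash
mkdir -p pics; python3 - <<'E'
from plant import env
import cv2
s=env.sense(); print({k:s[k] for k in('clock','eef_pos','tool_rot','opening','contact_force')})
for n in('scene','side','wrist'):
    i=env.camera_info(n); print(n,i)
    cv2.imwrite(f'pics/{n}0.png',env.camera(n)[:,:,::-1])
E
```

```text
{'clock': 0.0, 'eef_pos': array([ 6.24485376e-01, -3.80548936e-06,  2.01039445e-01]), 'tool_rot': array([[ 9.99998997e-01, -3.08593101e-05, -1.41624296e-03],
       [-3.08485594e-05, -9.99999999e-01,  7.61278389e-06],
       [-1.41624320e-03, -7.56908719e-06, -9.99998997e-01]]), 'opening': 0.08515354109495696, 'contact_force': array([-0.2383783 ,  0.04357889, -0.18554288])}
scene {'fov_y': 44.09446747938289, 'cx': 320.1298741459134, 'cy': 201.65835417677644, 'D': array([-0.12672707,  0.        ,  0.        ,  0.        ,  0.        ]), 'R': array([[ 0.63437168, -0.77291366, -0.01330573],
       [-0.63553904, -0.51166767, -0.57817499],
       [ 0.44007124,  0.37523415, -0.81580429]]), 't': array([-0.35572124,  0.39492664,  1.44762522])}
side {'fov_y': 45.97288073452874, 'cx': 315.34036615985843, 'cy': 196.95750355488482, 'D': array([-0.06276803,  0.        ,  0.        ,  0.        ,  0.        ]), 'R': array([[ 0.99970818,  0.00653353,  0.02325635],
       [ 0.02370806, -0.45004079, -0.89269324],
       [ 0.00463387,  0.8929841 , -0.45006435]]), 't': array([-0.56011854,  0.04838397,  1.2913462 ])}
wrist {'fov_y': 65.38712683655571, 'cx': 318.9618105679807, 'cy': 197.76860454249126, 'D': array([-0.02344612,  0.        ,  0.        ,  0.        ,  0.        ]), 'R': array([[ 9.99999609e-01,  1.62455741e-04, -8.69479740e-04],
       [ 4.38326596e-04, -9.44818963e-01,  3.27592636e-01],
       [-7.68281642e-04, -3.27592889e-01, -9.44818665e-01]]), 't': array([-0.62496951, -0.0422754 ,  0.37996903])}
```

View pics/scene0.png

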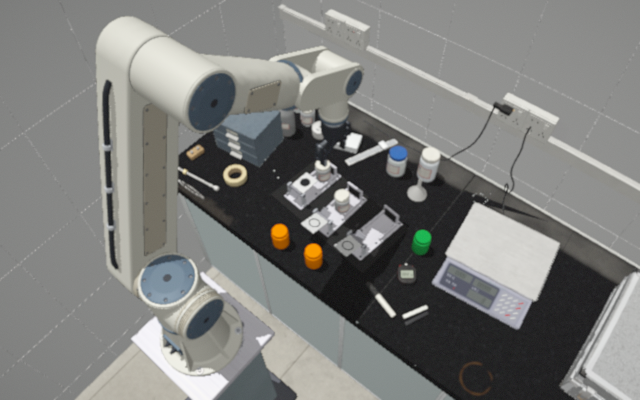

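View pics/side0.png

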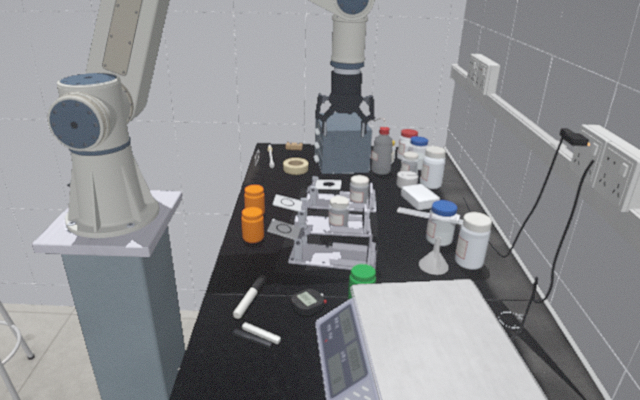

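View pics/wrist0.png

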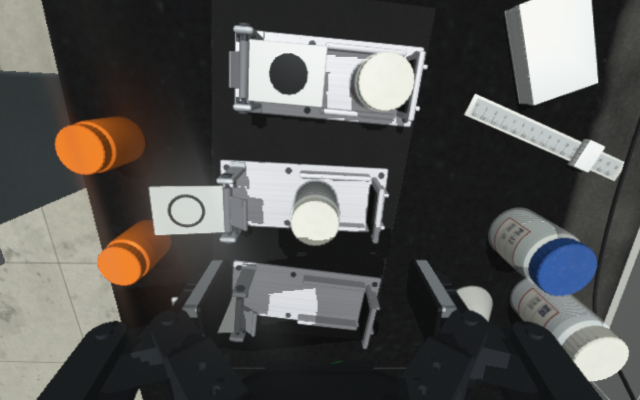

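The wrist view shows three bays. The top one, at pixel (330,75), has its disc up and jar home, so it is bay_b. The middle one, at (300,200), has its ring up toward the robot and its jar at (316,215), short of the backstop, so it is bay_a. The bottom one, at (305,305), is empty, so it is bay_c. The orange jars at (95,145) and (130,250) are not meant. I'll confirm this with an enlarged crop.

```bash
cat > h.py <<'E'
import numpy as np, cv2
def ray(i,px):
    f=200/np.tan(np.radians(i['fov_y']/2)); K=np.array([[f,0,i['cx']],[0,f,i['cy']],[0,0,1]])
    p=cv2.undistortPoints(np.array(px,float).reshape(-1,1,2),K,i['D']).reshape(-1,2)
    R=np.array(i['R']);t=np.array(i['t'])
    return -R.T@t,(np.c_[p,np.ones(len(p))])@R
def plane(i,px,z):
    c,d=ray(i,px); return c+d*((z-c[2])/d[:,2])[:,None]
def proj(i,X):
    f=200/np.tan(np.radians(i['fov_y']/2)); K=np.array([[f,0,i['cx']],[0,f,i['cy']],[0,0,1]])
    return cv2.projectPoints(np.array(X,float).reshape(-1,1,3),cv2.Rodrigues(np.array(i['R']))[0],np.array(i['t']),K,i['D'])[0].reshape(-1,2)
E
python3 - <<'E'
import cv2
a=cv2.imread('pics/wrist0.png')[145:265,140:400]
cv2.imwrite('pics/cropw.png',cv2.resize(a,None,fx=3,fy=3,interpolation=cv2.INTER_CUBIC))
a=cv2.imread('pics/side0.png')[165:275,260:390]
cv2.imwrite('pics/crops.png',cv2.resize(a,None,fx=5,fy=5,interpolation=cv2.INTER_CUBIC))
E
```

```text
(no output)
```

View pics/cropw.png

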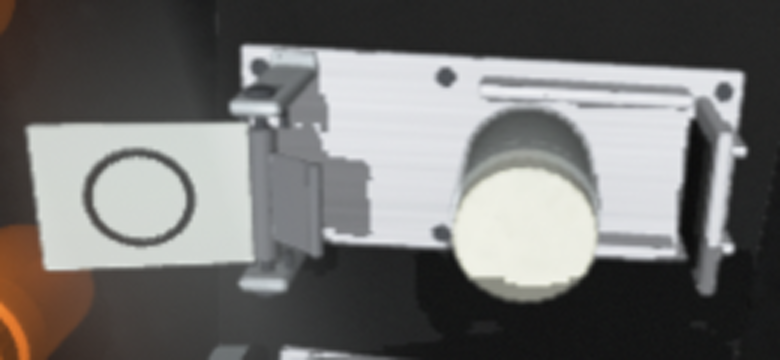

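View pics/crops.png

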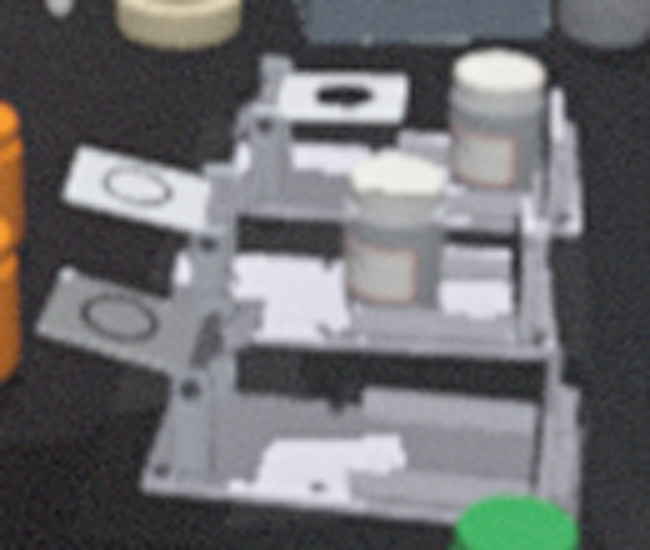

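The crop confirms bay_a: ring up, and a gap between the jar (cap at about crop (525,233)) and the backstop (about (705,190)). I'll measure next.

```bash
python3 - <<'E'
from plant import env
from h import *
i=env.camera_info('wrist')
c=lambda u,v:(140+(u+.5)/3-.5,145+(v+.5)/3-.5)
P=plane(i,[c(243,46),c(743,72)],.009)
print(P, np.linalg.norm(P[1]-P[0]))
ax=(P[1]-P[0])[:2]; ax/=np.linalg.norm(ax); ay=np.array([-ax[1],ax[0]])
print('yaw',np.degrees(np.arctan2(ax[1],ax[0])))
o=P[0][:2]+.022*ax-.042*ay; o2=P[1][:2]-.18*ax-.042*ay
print('origin',o,o2)
loc=lambda Q:np.c_[(Q[:,:2]-o)@ax,(Q[:,:2]-o)@ay]
# cap mask
im=cv2.imread('pics/wrist0.png'); sub=im.astype(int)
m=((sub[:,:,2]>200)&(sub[:,:,2]-sub[:,:,0]>8)&(sub[:,:,1]>190)).astype(np.uint8)
m[:, :285]=0;m[:195]=0;m[250:]=0;m[:,345:]=0
cs,_=cv2.findContours(m,0,1); cn=max(cs,key=cv2.contourArea); 
e=cv2.fitEllipse(cn);print('cap',e,cv2.boundingRect(cn))
print('cap loc',loc(plane(i,[e[0]],.084)), 'diam', e[1])
# cheek tops, tag plate, tab edge
print('cheektops',loc(plane(i,[c(235,105),c(278,108),c(240,285),c(285,290)],.067)))
print('tag',plane(i,[c(27,125),c(45,270)],.065),loc(plane(i,[c(27,125),c(45,270)],.065)))
print('tag z.059',loc(plane(i,[c(27,125),c(45,270)],.059)))
print('tab edge',loc(plane(i,[c(320,165),c(320,255)],.077)))
print('holes',loc(plane(i,[c(258,66),c(445,77),c(724,91),c(441,233)],.009)))
print('stop top',loc(plane(i,[c(697,97),c(727,140),c(705,293)],.06)))
# check in side view
s=env.camera_info('side')
W=lambda x,y,z:[*(o+x*ax+y*ay),z]
pts=[W(-.022,-.042,.009),W(.18,-.042,.009),W(.18,.042,.009),W(-.022,.042,.009),W(.093,0,.084),W(0,-.0305,.067),W(0,.0305,.067),W(.158,-.03,.06),W(.158,.03,.06)]
v=cv2.imread('pics/side0.png')
v=cv2.resize(v[165:275,260:390],None,fx=5,fy=5,interpolation=cv2.INTER_CUBIC)
for p in proj(s,pts): cv2.circle(v,tuple(int(q) for q in ((p-[260,165])*5+2)),4,(0,0,255),1)
cv2.imwrite('pics/chk.png',v)
E
```

```text
[[ 0.50832361  0.00607104  0.009     ]
 [ 0.70692591 -0.00446539  0.009     ]] 0.19888159939364786
yaw -3.0368617187649822
origin [ 0.52806762 -0.0370355 ] [ 0.5249536  -0.03687029]
cap ((314.7930908203125, 222.5055694580078), (33.9499397277832, 48.54754638671875), 90.0828628540039) (291, 203, 48, 37)
cap loc [[0.09299599 0.00022136]] diam (33.9499397277832, 48.54754638671875)
cheektops [[-0.0077448   0.03491163]
 [ 0.00686988  0.03461968]
 [-0.00956787 -0.03322227]
 [ 0.00677302 -0.03433982]]
tag [[ 0.44823748 -0.009449    0.065     ]
 [ 0.44487133 -0.06487096  0.065     ]] [[-0.08117952  0.02331848]
 [-0.08160478 -0.03220398]]
tag z.059 [[-0.08453379  0.02130159]
 [-0.08496735 -0.03530458]]
tab edge [[ 0.0229918   0.01843803]
 [ 0.02220335 -0.01481114]]
holes [[-0.01639504  0.0341739 ]
 [ 0.05822035  0.03358191]
 [ 0.17021871  0.03380005]
 [ 0.05792864 -0.03433632]]
stop top [[ 0.14996621  0.0441933 ]
 [ 0.16220597  0.02919454]
 [ 0.16119114 -0.03084858]]
```

View pics/chk.png

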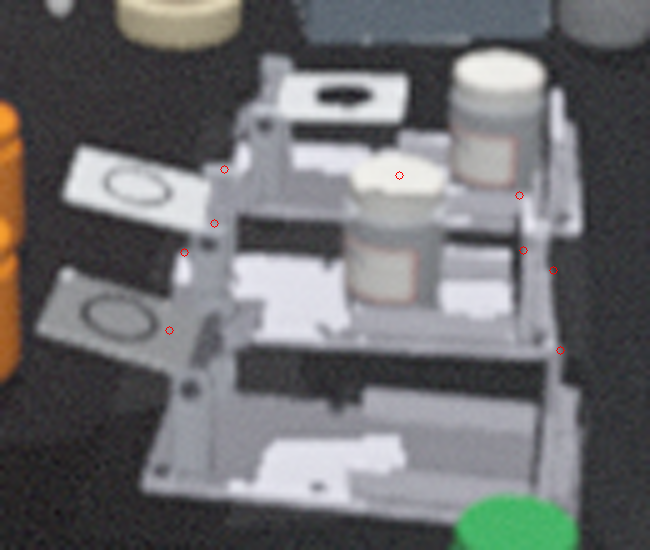

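The jar and origin measurements agree with the description: cap at x = 0.093, y ≈ 0, plate 199 mm against 202, and holes symmetric at ±0.034. Bay_a's origin is about (0.527, -0.037) with a yaw of -3°. I'll move above the gap, turn the jaws across the bay and shut the hand.

>>> servo_tool --motion '[[[-0.026,0.02,0],[0,0,0],1],[[-0.026,0.02,0],[0,0,0],1],[[0,0,0],[0,0,-8.5],1],[[0,0,0],[0,0,-8.5],1],[[0,0,0],[0,0,-8.5],1],[[0,0,0],[0,0,-8.5],1],[[0,0,0],[0,0,-8.5],1],[[0,0,0],[0,0,-8.5],1],[[0,0,0],[0,0,-8.5],1],[[0,0,0],[0,0,-8.5],1]]'

```text
clock: 1.15
eef_pos: [0.5728, -0.04, 0.2015]
tool_rot: [[0.369, 0.929, -0.0], [0.929, -0.369, 0.0], [-0.0, -0.0, -1.0]]
contact_force: [0.1, -0.7, -0.9]
opening: 0.0002
```

>>> servo_tool --motion '[[[0,0,0],[0,0,-8.5],1],[[0,0,0],[0,0,-8.5],1],[[0,0,0],[0,0,-2],1],[[0,0,0.04],[0,0,0],1],[[0,0,0.04],[0,0,0],1],[[0,0,0],[0,0,0],1],[[0,0,0],[0,0,0],1]]'

```text
clock: 1.85
eef_pos: [0.5727, -0.04, 0.1219]
tool_rot: [[0.052, 0.999, -0.002], [0.999, -0.052, 0.0], [0.0, -0.002, -1.0]]
contact_force: [-0.3, -0.2, 0.5]
opening: -0.0003
```

```bash
cat >> h.py <<'E'
o=np.array([.527,-.037]); ya=np.radians(-3.04); ax=np.array([np.cos(ya),np.sin(ya)]); ay=np.array([-ax[1],ax[0]])
loc=lambda Q:np.c_[(np.atleast_2d(Q)[:,:2]-o)@ax,(np.atleast_2d(Q)[:,:2]-o)@ay]
def st(env):
    s=env.sense(); print('t',s['clock'],'loc',loc(s['eef_pos']).round(4),'z',s['eef_pos'][2].round(4),'F',s['contact_force'].round(2),'op',round(s['opening'],4)); print(s['tool_rot'].round(3))
E
python3 - <<'E'
from plant import env
from h import *
st(env)
i=env.camera_info('wrist'); w=env.camera('wrist'); s=env.camera('side')
cv2.imwrite('pics/w1.png',w[:,:,::-1]); cv2.imwrite('pics/s1.png',cv2.resize(s[100:300,220:420,::-1],None,fx=3,fy=3,interpolation=cv2.INTER_CUBIC))
print(i)
E
```

```text
t 1.85 loc [[ 0.0457 -0.0005]] z 0.1219 F [-0.3  -0.16  0.53] op -0.0003
[[ 0.052  0.999 -0.002]
 [ 0.999 -0.052  0.   ]
 [ 0.    -0.002 -1.   ]]
{'fov_y': 65.38712683655571, 'cx': 318.9618105679807, 'cy': 197.76860454249126, 'D': array([-0.02344612,  0.        ,  0.        ,  0.        ,  0.        ]), 'R': array([[ 5.21828730e-02,  9.98637259e-01,  7.57127696e-04],
       [ 9.43732762e-01, -4.95617880e-02,  3.26974161e-01],
       [ 3.26566105e-01, -1.63479249e-02, -9.45032975e-01]]), 't': array([ 0.00990633, -0.55897092,  0.11685123])}
```

View pics/w1.png

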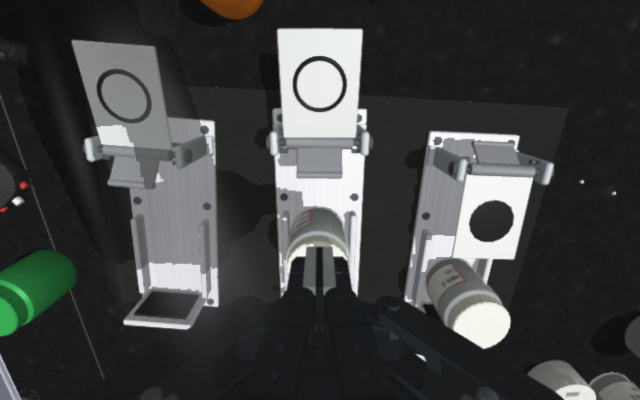

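View pics/s1.png

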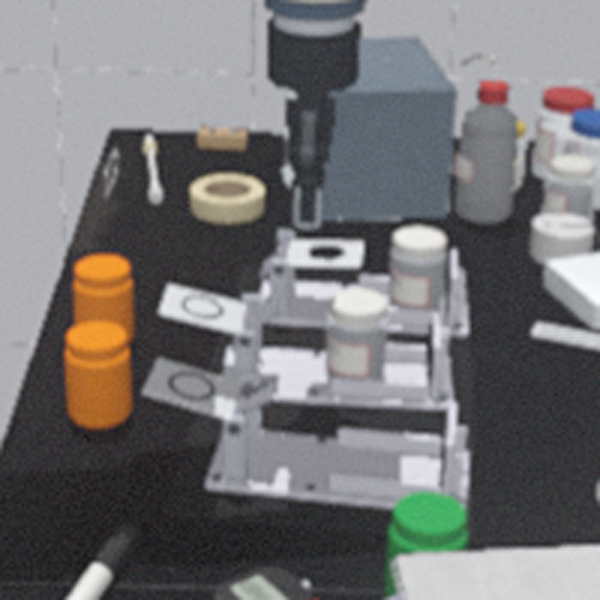

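The tool now hangs over the gap with its jaws across the bay. The wrist view is rotated: robot side up, tag_a ring at (320,83), tab at (320,160), jar at (318,240). I'll refine the pivot and tab positions from it.

```bash
python3 - <<'E'
from plant import env
from h import *
i=env.camera_info('wrist')
print('pivot bar',loc(plane(i,[(275,143),(362,143)],.059)))
print('cheek tops outer near/far',loc(plane(i,[(276,110),(276,153),(364,118),(364,153)],.067)))
print('tab edge z.073',loc(plane(i,[(297,176),(342,177)],.073)))
print('tag end z .07,.075',loc(plane(i,[(277,28),(361,28)],.070)),loc(plane(i,[(277,28),(361,28)],.075)))
print('plate front corners',loc(plane(i,[(277,108),(366,110)],.009)))
im=cv2.imread('pics/w1.png')[20:330,200:440]
cv2.imwrite('pics/w1c.png',cv2.resize(im,None,fx=2.5*.77,fy=2.5*.77,interpolation=cv2.INTER_CUBIC))
E
```

```text
pivot bar [[ 0.00162081 -0.03375969]
 [ 0.00157269  0.03198994]]
cheek tops outer near/far [[-0.0229971  -0.03089824]
 [ 0.00767648 -0.03223067]
 [-0.01753969  0.0314997 ]
 [ 0.00762811  0.03269242]]
tab edge z.073 [[ 0.0235826  -0.01669156]
 [ 0.0243225   0.01644615]]
tag end z .07,.075 [[-0.07450623 -0.0276963 ]
 [-0.07455882  0.02652776]] [[-0.07367571 -0.02709616]
 [-0.07372712  0.02592111]]
plate front corners [[-0.02109235 -0.03762559]
 [-0.01945309  0.04116061]]
```

View pics/w1c.png

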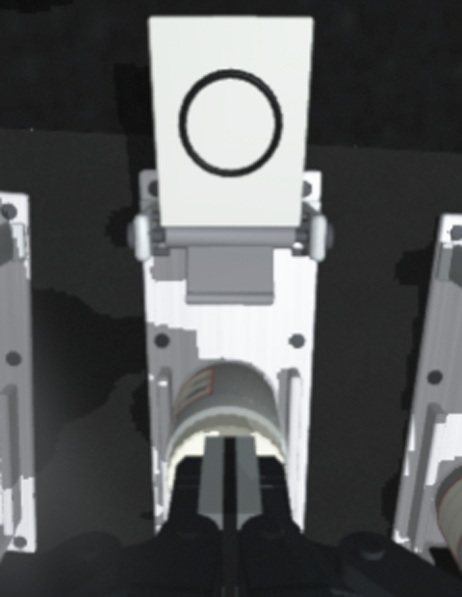

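>>> servo_tool --motion '[[[0,0,0.02],[0,0,0],1],[[0,0,0.02],[0,0,0],1],[[0,0,0.02],[0,0,0],1],[[0,0,0.02],[0,0,0],1],[[0,0,0.015],[0,0,0],1],[[0,0,0],[0,0,0],1]]'

```text
clock: 2.55
eef_pos: [0.5727, -0.04, 0.0263]
tool_rot: [[0.052, 0.999, -0.001], [0.999, -0.052, 0.0], [0.0, -0.001, -1.0]]
contact_force: [-0.4, -0.8, 0.2]
opening: 0.0001
```

```bash
python3 - <<'E'
from plant import env
from h import *
st(env)
s=env.camera('side')
cv2.imwrite('pics/s2.png',cv2.resize(s[140:290,250:400,::-1],None,fx=4,fy=4,interpolation=cv2.INTER_CUBIC))
E
```

```text
t 2.55 loc [[ 0.0458 -0.0006]] z 0.0263 F [-0.35 -0.75  0.19] op 0.0001
[[ 0.052  0.999 -0.001]
 [ 0.999 -0.052  0.   ]
 [ 0.    -0.001 -1.   ]]
```

View pics/s2.png

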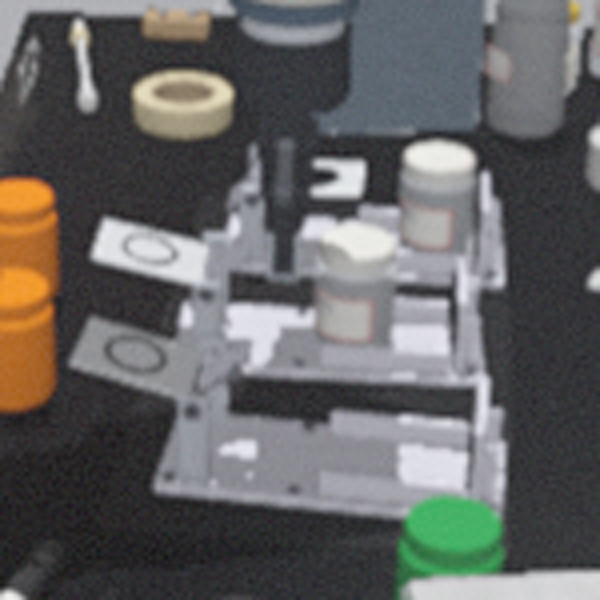

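```bash
python3 - <<'E'
from plant import env
from h import *
st(env)
p=env.sense()['eef_pos']; i=env.camera_info('side')
print(proj(i,[p,p+[0,0,.1]])); print(i['R'])
a=env.camera('wrist');cv2.imwrite('pics/w2.png',a[:,:,::-1])
a=env.camera('scene');cv2.imwrite('pics/c2.png',cv2.resize(a[100:300,220:460,::-1],None,fx=3,fy=3,interpolation=cv2.INTER_CUBIC))
E
```

```text
t 2.6 loc [[ 0.0464 -0.0006]] z 0.0272 F [-0.29 -0.51  0.02] op 0.0004
[[ 0.052  0.999  0.   ]
 [ 0.999 -0.052 -0.   ]
 [-0.     0.    -1.   ]]
[[320.39877637 218.03294342]
 [321.50162899 183.782208  ]]
[[ 0.99970818  0.00653353  0.02325635]
 [ 0.02370806 -0.45004079 -0.89269324]
 [ 0.00463387  0.8929841  -0.45006435]]
```

View pics/w2.png

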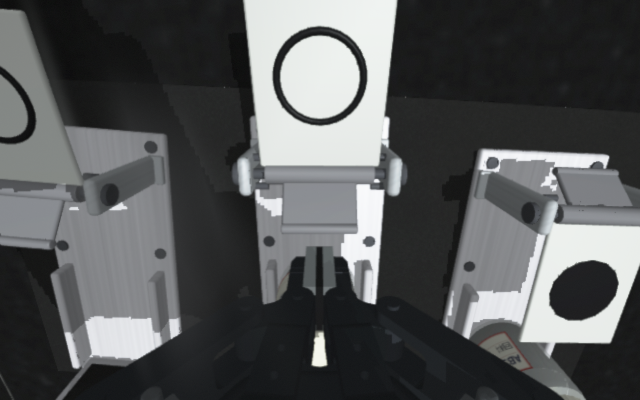

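View pics/c2.png

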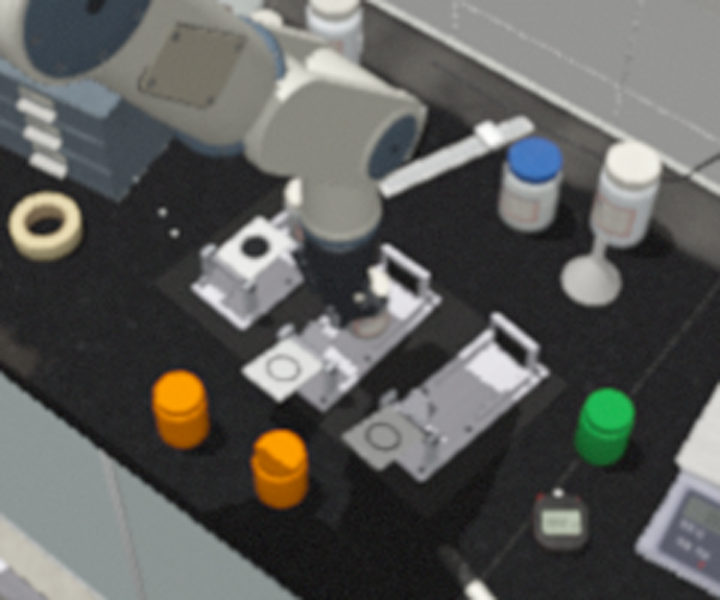

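The finger stands between the tab and the jar, all in the clear. I'll tilt it 5° so the tip leads, then push in small steps.

>>> servo_tool --motion '[[[0,0.004,0],[-2.5,0,0],1],[[0,0.004,0],[-2.5,0,0],1],[[0,0.004,0.0004],[0,0,0],1],[[0,0.004,0.0004],[0,0,0],1],[[0,0.004,0.0004],[0,0,0],1],[[0,0.004,0.0004],[0,0,0],1],[[0,0.004,0.0004],[0,0,0],1],[[0,0.004,0.0004],[0,0,0],1],[[0,0.004,0.0004],[0,0,0],1],[[0,0,0],[0,0,0],1]]'

```text
clock: 3.7
eef_pos: [0.6099, -0.0419, 0.0266]
tool_rot: [[0.052, 0.995, 0.088], [0.999, -0.052, -0.005], [-0.0, 0.088, -0.996]]
contact_force: [-0.5, 0.7, 0.0]
opening: 0.0
```

```bash
python3 - <<'E'
from plant import env
from h import *
st(env)
s=env.camera('side')
cv2.imwrite('pics/s3.png',cv2.resize(s[140:290,250:400,::-1],None,fx=4,fy=4,interpolation=cv2.INTER_CUBIC))
E
```

```text
t 3.7 loc [[ 0.083  -0.0005]] z 0.0266 F [-0.5   0.65  0.04] op 0.0
[[ 0.052  0.995  0.088]
 [ 0.999 -0.052 -0.005]
 [-0.     0.088 -0.996]]
```

View pics/s3.png

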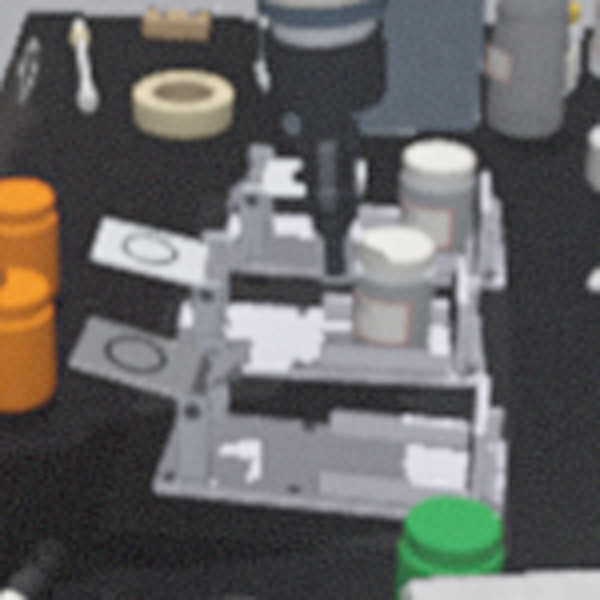

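The jar is sliding upright and has moved about 25 mm. I'll continue more slowly, watching the force.

>>> servo_tool --motion '[[[0,0.003,0.0003],[0,0,0],1],[[0,0.003,0.0003],[0,0,0],1],[[0,0.002,0.0002],[0,0,0],1],[[0,0.001,0.0001],[0,0,0],1],[[0,0,0],[0,0,0],1]]'

```text
clock: 4.25
eef_pos: [0.6183, -0.0424, 0.0265]
tool_rot: [[0.052, 0.995, 0.087], [0.999, -0.052, -0.005], [0.0, 0.087, -0.996]]
contact_force: [-0.4, -0.7, 0.4]
opening: -0.0001
```

>>> servo_tool --motion '[[[0,0.001,0.0001],[0,0,0],1],[[0,0.001,0.0001],[0,0,0],1],[[0,0,0],[0,0,0],1]]'

```text
clock: 4.55
eef_pos: [0.6203, -0.0425, 0.0265]
tool_rot: [[0.052, 0.995, 0.087], [0.999, -0.052, -0.005], [-0.0, 0.087, -0.996]]
contact_force: [-0.4, 0.0, 0.2]
opening: 0.0001
```

>>> servo_tool --motion '[[[0,0.001,0.0001],[0,0,0],1],[[0,0.001,0.0001],[0,0,0],1],[[0,0,0],[0,0,0],1]]'

```text
clock: 4.85
eef_pos: [0.6222, -0.0426, 0.0264]
tool_rot: [[0.052, 0.995, 0.087], [0.999, -0.052, -0.005], [0.0, 0.087, -0.996]]
contact_force: [-0.7, 1.0, 0.6]
opening: 0.0001
```

>>> servo_tool --motion '[[[0,0.001,0.0001],[0,0,0],1],[[0,0,0],[0,0,0],1]]'

```text
clock: 5.05
eef_pos: [0.6225, -0.0426, 0.0263]
tool_rot: [[0.052, 0.995, 0.086], [0.999, -0.052, -0.004], [0.0, 0.086, -0.996]]
contact_force: [-4.2, 0.5, 2.9]
opening: -0.0002
```

>>> servo_tool --motion '[[[0,0.001,0.0001],[0,0,0],1],[[0,0,0],[0,0,0],1]]'

```text
clock: 5.25
eef_pos: [0.6226, -0.0425, 0.0261]
tool_rot: [[0.052, 0.995, 0.084], [0.999, -0.052, -0.004], [0.0, 0.084, -0.996]]
contact_force: [-6.7, 1.0, 5.4]
opening: -0.0
```

```bash
python3 - <<'E'
from plant import env
from h import *
st(env)
s=env.camera('side')
cv2.imwrite('pics/s4.png',cv2.resize(s[170:270,300:400,::-1],None,fx=6,fy=6,interpolation=cv2.INTER_CUBIC))
E
```

```text
t 5.25 loc [[ 0.0957 -0.0004]] z 0.0261 F [-6.66  1.04  5.44] op -0.0
[[ 0.052  0.995  0.084]
 [ 0.999 -0.052 -0.004]
 [ 0.     0.084 -0.996]]
```

View pics/s4.png

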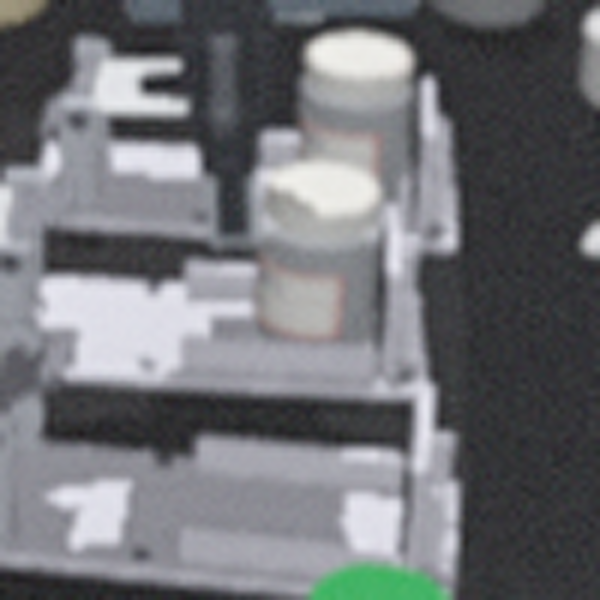

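The force rose from 0 to 6.7 N with the TCP stopped at x = 0.0957, so the jar is home; the picture shows it upright against the backstop. I'll back off, lift and go above the tab.

>>> servo_tool --motion '[[[0,-0.01,-0.001],[0,0,0],1],[[0,-0.01,-0.001],[0,0,0],1],[[0,-0.01,0],[2.5,0,0],1],[[0,0,-0.025],[2.5,0,0],1],[[0,0,-0.025],[0,0,0],1],[[0,0,-0.025],[0,0,0],1],[[0,-0.014,0],[0,0,0],1],[[0,-0.014,0],[0,0,0],1],[[0,-0.014,0],[0,0,0],1],[[0,0,0],[0,0,0],1]]'

```text
clock: 6.3
eef_pos: [0.5491, -0.0388, 0.1007]
tool_rot: [[0.052, 0.999, -0.001], [0.999, -0.052, 0.0], [0.0, -0.001, -1.0]]
contact_force: [-0.1, -0.6, -0.3]
opening: 0.0002
```

```bash
python3 - <<'E'
from plant import env
from h import *
st(env)
a=env.camera('wrist');cv2.imwrite('pics/w5.png',a[:,:,::-1])
s=env.camera('side')
cv2.imwrite('pics/s5.png',cv2.resize(s[140:290,250:400,::-1],None,fx=4,fy=4,interpolation=cv2.INTER_CUBIC))
E
```

```text
t 6.3 loc [[ 0.0221 -0.0006]] z 0.1007 F [-0.08 -0.6  -0.29] op 0.0002
[[ 0.052  0.999 -0.001]
 [ 0.999 -0.052  0.   ]
 [ 0.    -0.001 -1.   ]]
```

View pics/w5.png

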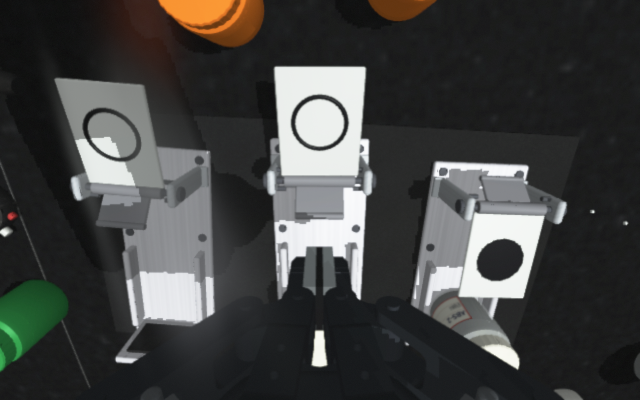

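View pics/s5.png

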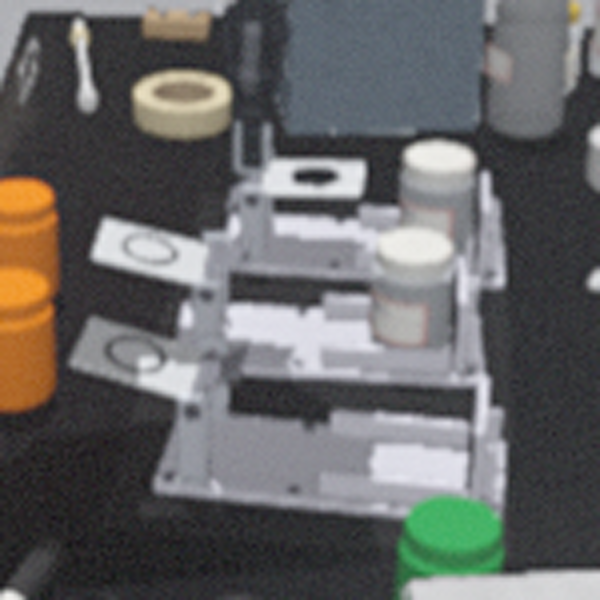

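>>> servo_tool --motion '[[[0,0.002,0.012],[0,0,0],1],[[0,0,0.008],[0,0,0],1],[[0,0,0.005],[0,0,0],1],[[0,0,0.005],[0,0,0],1],[[0,0,0.005],[0,0,0],1],[[0,0,0.005],[0,0,0],1],[[0,0,0.002],[0,0,0],1],[[0,0,0],[0,0,0],1]]'

```text
clock: 7.2
eef_pos: [0.5529, -0.039, 0.0585]
tool_rot: [[0.052, 0.999, -0.0], [0.999, -0.052, 0.0], [-0.0, -0.0, -1.0]]
contact_force: [0.2, -0.9, -0.1]
opening: -0.0002
```

```bash
python3 - <<'E'
from plant import env
from h import *
st(env)
a=env.camera('wrist');cv2.imwrite('pics/w6.png',a[:,:,::-1])
s=env.camera('side')
cv2.imwrite('pics/s6.png',cv2.resize(s[140:290,250:400,::-1],None,fx=4,fy=4,interpolation=cv2.INTER_CUBIC))
E
```

```text
t 7.2 loc [[ 0.026  -0.0006]] z 0.0585 F [ 0.16 -0.88 -0.12] op -0.0002
[[ 0.052  0.999 -0.   ]
 [ 0.999 -0.052  0.   ]
 [-0.    -0.    -1.   ]]
```

View pics/w6.png

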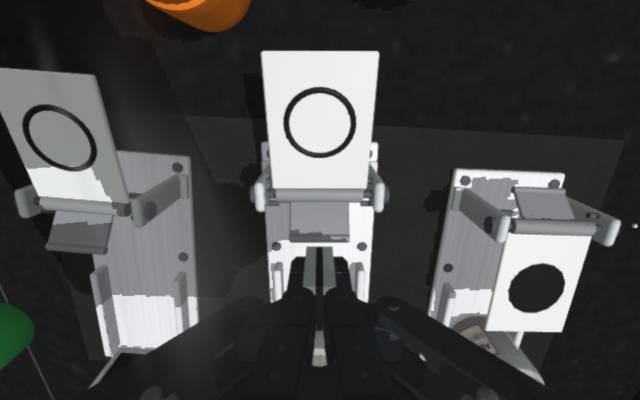

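View pics/s6.png

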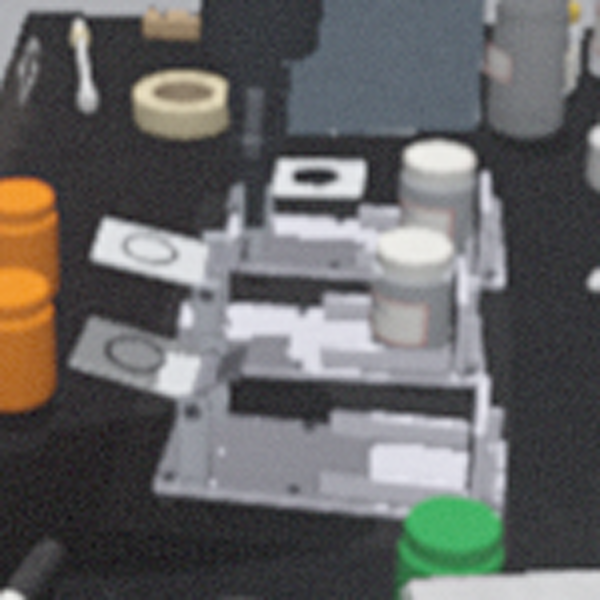

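The tag did not move. The tool is at z = 0.0585 and seems to be just in front of the tab. I'll check where the tip actually is.

```bash
python3 - <<'E'
from plant import env
from h import *
st(env)
p=env.sense()['eef_pos']; i=env.camera_info('side')
print((proj(i,[p,p+[0,0,.042]])-[250,140])*4)
w=env.camera_info('wrist'); print('tcp in wrist',proj(w,[p]))
print('tab edge',[loc(plane(w,[(290,242),(350,242)],z)) for z in(.065,.07,.075)])
print('tag end',[loc(plane(w,[(262,52),(379,52)],z)) for z in(.065,.07,.075,.08)])
print('bar',loc(plane(w,[(270,196),(370,196)],.059)))
a=cv2.imread('pics/w6.png')[170:330,230:410]
cv2.imwrite('pics/w6c.png',cv2.resize(a,None,fx=4,fy=3.7))
E
```

```text
t 7.3 loc [[ 0.0263 -0.0006]] z 0.0589 F [0.78 0.69 0.66] op -0.0001
[[ 0.052  0.999  0.   ]
 [ 0.999 -0.052 -0.   ]
 [-0.     0.    -1.   ]]
[[252.24230493 268.30835117]
 [253.61781665 210.6806053 ]]
tcp in wrist [[318.8810953  236.06844776]]
tab edge [array([[ 0.02716329, -0.01763919],
       [ 0.02714682,  0.01779361]]), array([[ 0.02458437, -0.01712701],
       [ 0.02456839,  0.01723257]]), array([[ 0.02200544, -0.01661482],
       [ 0.02198997,  0.01667153]])]
tag end [array([[-0.07531873, -0.02824168],
       [-0.07537756,  0.02849124]]), array([[-0.07479358, -0.02740835],
       [-0.07485062,  0.02760618]]), array([[-0.07426842, -0.02657503],
       [-0.07432368,  0.02672113]]), array([[-0.07374326, -0.0257417 ],
       [-0.07379674,  0.02583607]])]
bar [[ 0.00051615 -0.0289764 ]
 [ 0.00048043  0.02907806]]
```

View pics/w6c.png

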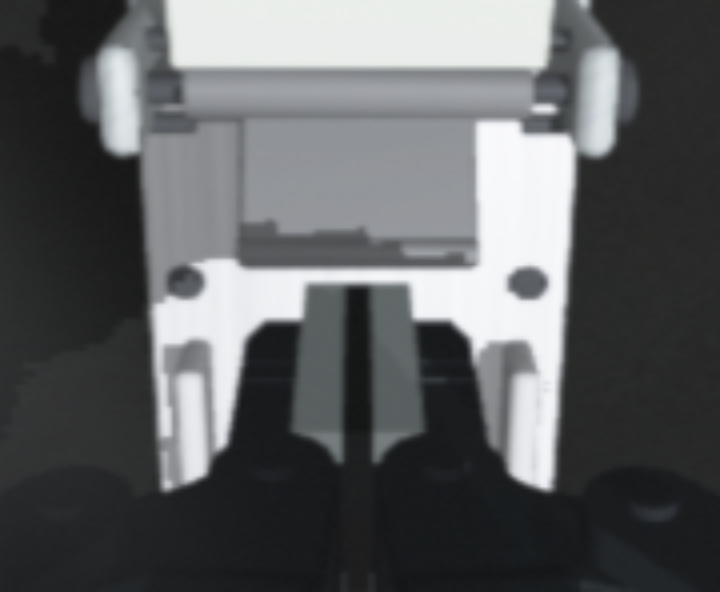

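```bash
python3 - <<'E'
from plant import env
from h import *
s=env.camera('side'); p=env.sense()['eef_pos']; i=env.camera_info('side')
q=proj(i,[p])[0]; print(q)
a=s[120:260,270:390,::-1]
a=cv2.resize((255*(a/255.)**.45).astype(np.uint8),None,fx=4.2,fy=4.2,interpolation=cv2.INTER_CUBIC)
cv2.drawMarker(a,tuple(int(x) for x in (q-[270,120])*4.2),(0,0,255),0,10)
s=env.camera('scene'); i=env.camera_info('scene'); q=proj(i,[p])[0]; print(q)
b=s[150:270,270:390,::-1]
b=cv2.resize((255*(b/255.)**.45).astype(np.uint8),None,fx=4.2,fy=4.2,interpolation=cv2.INTER_CUBIC)
cv2.drawMarker(b,tuple(int(x) for x in (q-[270,150])*4.2),(0,0,255),0,10)
cv2.imwrite('pics/z1.png',a);cv2.imwrite('pics/z2.png',b)
E
```

```text
[313.10136628 207.03315058]
[327.59476735 210.47861988]
```

View pics/z1.png

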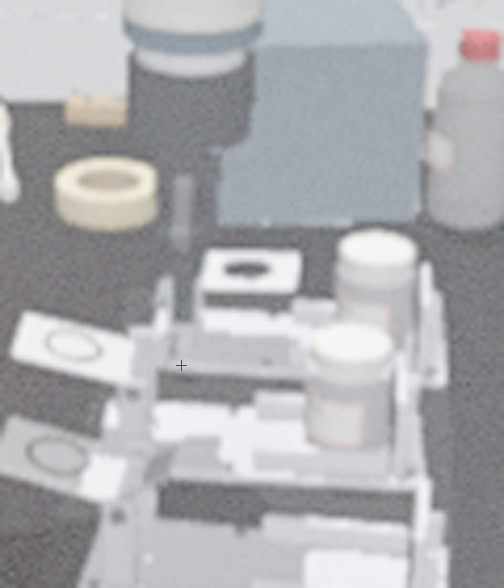

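View pics/z2.png

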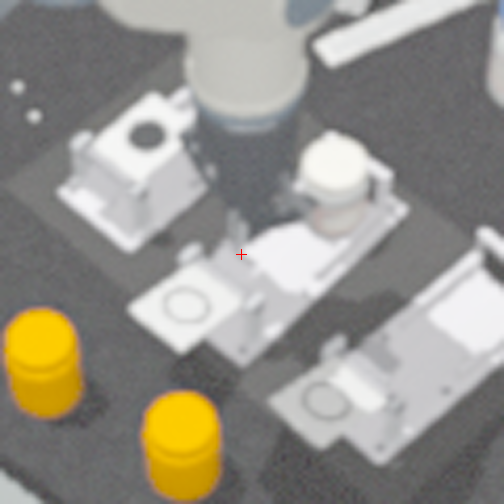

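The views agree that the shut fingertip ends about 25 mm above the reported TCP. In the wrist view the tip appears at v = 247 against 236 projected, in the side view it is 7–10 px higher, and the jar contact point fits too. So the tip is only now just above the tab. I'll move back 4 mm and keep pressing down, watching the force.

>>> servo_tool --motion '[[[0,-0.004,0],[0,0,0],1],[[0,0,0.004],[0,0,0],1],[[0,0,0.004],[0,0,0],1],[[0,0,0.004],[0,0,0],1],[[0,0,0.003],[0,0,0],1],[[0,0,0],[0,0,0],1]]'

```text
clock: 8.0
eef_pos: [0.5495, -0.0388, 0.0435]
tool_rot: [[0.052, 0.999, 0.0], [0.999, -0.052, -0.0], [-0.0, 0.0, -1.0]]
contact_force: [-0.3, -0.5, 0.2]
opening: -0.0002
```

```bash
python3 - <<'E'
from plant import env
from h import *
st(env)
a=env.camera('wrist');cv2.imwrite('pics/w7.png',a[:,:,::-1])
E
```

```text
t 8.0 loc [[ 0.0226 -0.0006]] z 0.0435 F [-0.35 -0.46  0.23] op -0.0002
[[ 0.052  0.999  0.   ]
 [ 0.999 -0.052 -0.   ]
 [-0.     0.    -1.   ]]
```

View pics/w7.png

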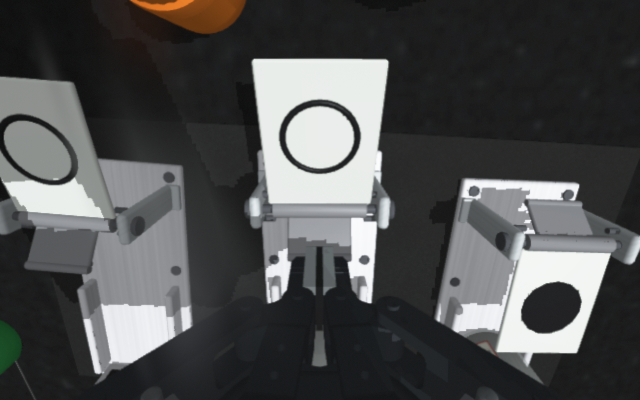

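>>> servo_tool --motion '[[[0,0,0.003],[0,0,0],1],[[0,0,0.003],[0,0,0],1],[[0,0,0.003],[0,0,0],1],[[0,0,0],[0,0,0],1]]'

```text
clock: 8.45
eef_pos: [0.5485, -0.0387, 0.0342]
tool_rot: [[0.052, 0.999, -0.001], [0.999, -0.052, 0.0], [-0.0, -0.001, -1.0]]
contact_force: [0.5, 0.1, -0.0]
opening: 0.0003
```

```bash
python3 - <<'E'
from plant import env
from h import *
st(env)
a=env.camera('wrist');cv2.imwrite('pics/w8.png',a[:,:,::-1])
s=env.camera('side')
cv2.imwrite('pics/s8.png',cv2.resize(s[140:290,250:400,::-1],None,fx=4,fy=4,interpolation=cv2.INTER_CUBIC))
E
```

```text
t 8.45 loc [[ 0.0216 -0.0006]] z 0.0342 F [ 0.52  0.15 -0.  ] op 0.0003
[[ 0.052  0.999 -0.001]
 [ 0.999 -0.052  0.   ]
 [-0.    -0.001 -1.   ]]
```

View pics/w8.png

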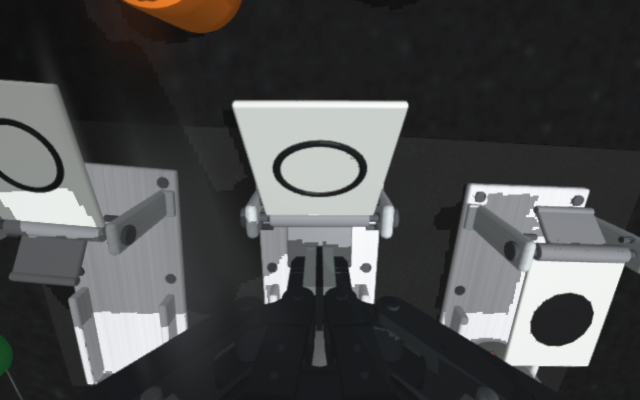

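View pics/s8.png

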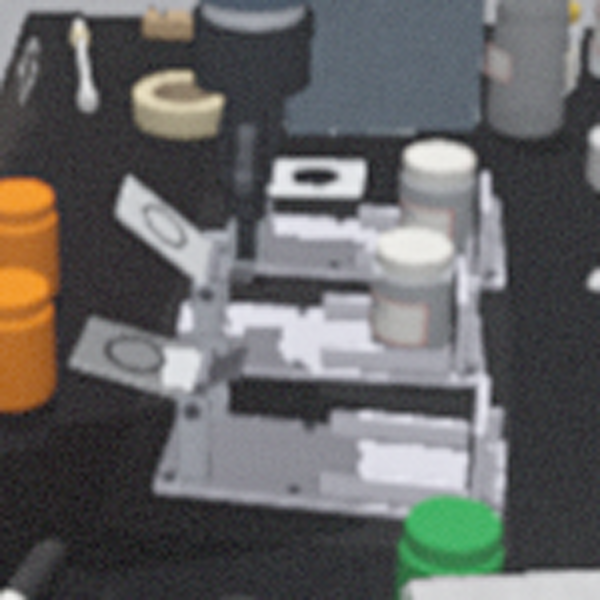

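Now it works: the tag has swung up to about 40–45° and the other bays are untouched. I'll lift, pass over the plate to the robot side and come down behind its end.

>>> servo_tool --motion '[[[0,0,-0.03],[0,0,0],1],[[0,0,-0.03],[0,0,0],1],[[0,0,-0.035],[0,0,0],1],[[0,-0.03,0],[0,0,0],1],[[0,-0.03,0],[0,0,0],1],[[0,-0.03,0],[0,0,0],1],[[0,-0.022,0],[0,0,0],1],[[0,0,0],[0,0,0],1]]'

```text
clock: 9.35
eef_pos: [0.4334, -0.0326, 0.1292]
tool_rot: [[0.052, 0.999, -0.004], [0.999, -0.052, 0.0], [0.0, -0.004, -1.0]]
contact_force: [-0.2, -0.7, 0.5]
opening: 0.0002
```

```bash
python3 - <<'E'
from plant import env
from h import *
st(env)
s=env.camera('side')
cv2.imwrite('pics/s9.png',cv2.resize(s[100:290,210:400,::-1],None,fx=3,fy=3,interpolation=cv2.INTER_CUBIC))
E
```

```text
t 9.35 loc [[-0.0937 -0.0006]] z 0.1292 F [-0.18 -0.67  0.55] op 0.0002
[[ 0.052  0.999 -0.004]
 [ 0.999 -0.052  0.   ]
 [ 0.    -0.004 -1.   ]]
```

View pics/s9.png

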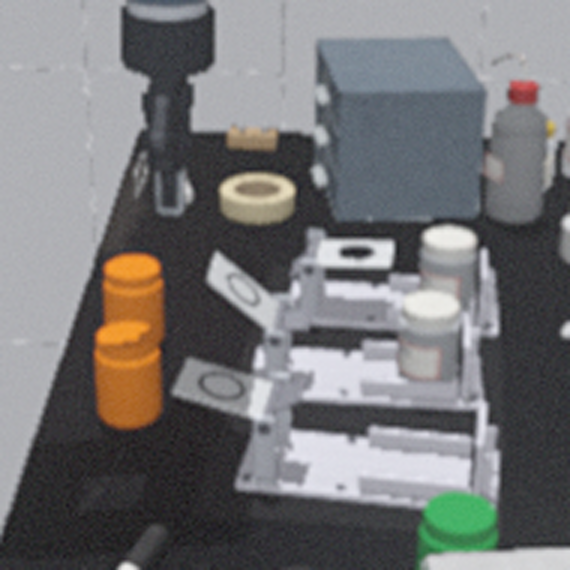

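>>> servo_tool --motion '[[[0,0,0.03],[0,0,0],1],[[0,0,0.029],[0,0,0],1],[[0,0.01,0],[0,0,0],1],[[0,0.01,0],[0,0,0],1],[[0,0.01,0],[0,0,0],1],[[0,0.01,0],[0,0,0],1],[[0,0.01,0],[0,0,0],1],[[0,0.01,0],[0,0,0],1],[[0,0.01,0],[0,0,0],1],[[0,0,0],[0,0,0],1]]'

```text
clock: 10.4
eef_pos: [0.5091, -0.0367, 0.071]
tool_rot: [[0.052, 0.999, 0.002], [0.999, -0.052, -0.0], [-0.0, 0.002, -1.0]]
contact_force: [-0.3, -0.7, 0.1]
opening: -0.0003
```

```bash
python3 - <<'E'
from plant import env
from h import *
st(env)
s=env.camera('side')
cv2.imwrite('pics/s10.png',cv2.resize(s[100:290,210:400,::-1],None,fx=3,fy=3,interpolation=cv2.INTER_CUBIC))
E
```

```text
t 10.4 loc [[-0.0179 -0.0006]] z 0.071 F [-0.35 -0.74  0.09] op -0.0003
[[ 0.052  0.999  0.002]
 [ 0.999 -0.052 -0.   ]
 [-0.     0.002 -1.   ]]
```

View pics/s10.png

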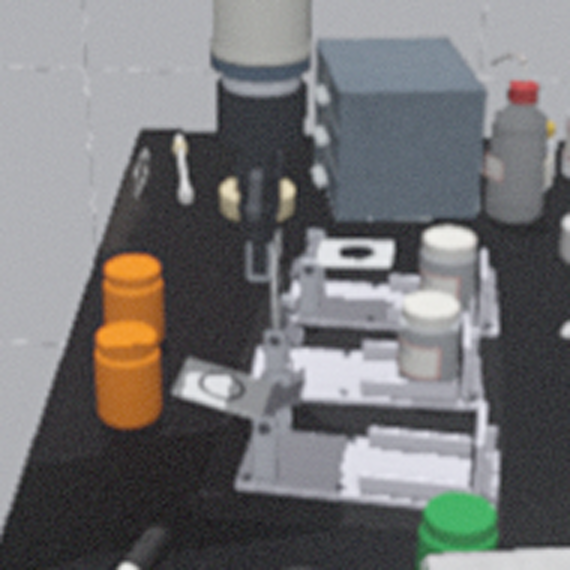

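The plate is now upright. I'll push on over the pivot, then press down in an arc.

>>> servo_tool --motion '[[[0,0.01,0],[0,0,0],1],[[0,0.01,0],[0,0,0],1],[[0,0.01,0],[0,0,0],1],[[0,0.01,0],[0,0,0],1],[[0,0.01,0],[0,0,0],1],[[0,0.006,0.006],[0,0,0],1],[[0,0.006,0.006],[0,0,0],1],[[0,0.004,0.006],[0,0,0],1],[[0,0,0],[0,0,0],1]]'

```text
clock: 11.35
eef_pos: [0.5728, -0.04, 0.0515]
tool_rot: [[0.052, 0.999, -0.001], [0.999, -0.052, 0.0], [0.0, -0.001, -1.0]]
contact_force: [-0.5, -0.0, 0.4]
opening: -0.0002
```

```bash
python3 - <<'E'
from plant import env
from h import *
st(env)
s=env.camera('side')
cv2.imwrite('pics/s11.png',cv2.resize(s[100:290,210:400,::-1],None,fx=3,fy=3,interpolation=cv2.INTER_CUBIC))
E
```

```text
t 11.35 loc [[ 0.0459 -0.0005]] z 0.0515 F [-0.52 -0.03  0.39] op -0.0002
[[ 0.052  0.999 -0.001]
 [ 0.999 -0.052  0.   ]
 [ 0.    -0.001 -1.   ]]
```

View pics/s11.png

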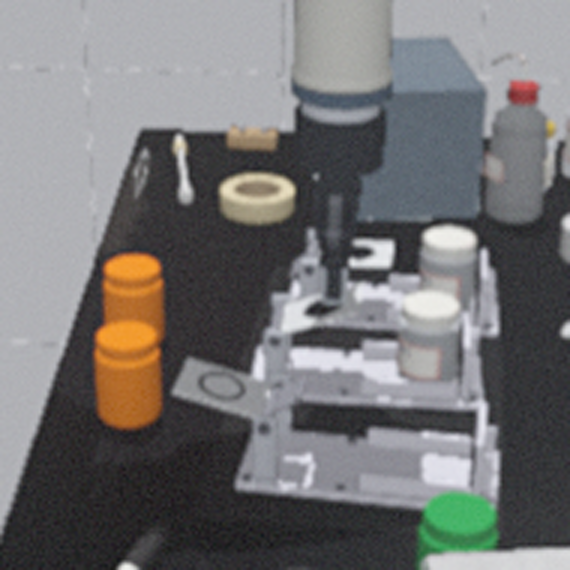

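The disc is up and the tag is nearly down. I'll press the last part with the force watched.

>>> servo_tool --motion '[[[0,0.004,0.004],[0,0,0],1],[[0,0.002,0.004],[0,0,0],1],[[0,0,0.003],[0,0,0],1],[[0,0,0],[0,0,0],1]]'

```text
clock: 11.8
eef_pos: [0.5788, -0.0403, 0.0413]
tool_rot: [[0.052, 0.999, -0.001], [0.999, -0.052, 0.0], [0.0, -0.001, -1.0]]
contact_force: [0.6, -0.2, 0.3]
opening: 0.0001
```

>>> servo_tool --motion '[[[0,0,0.002],[0,0,0],1],[[0,0,0.001],[0,0,0],1],[[0,0,0],[0,0,0],1]]'

```text
clock: 12.1
eef_pos: [0.579, -0.0403, 0.0387]
tool_rot: [[0.052, 0.999, -0.0], [0.999, -0.052, -0.0], [-0.0, -0.0, -1.0]]
contact_force: [0.3, 0.5, -0.2]
opening: -0.0001
```

>>> servo_tool --motion '[[[0,0,0.0015],[0,0,0],1],[[0,0,0],[0,0,0],1]]'

```text
clock: 12.3
eef_pos: [0.579, -0.0403, 0.0372]
tool_rot: [[0.052, 0.999, -0.0], [0.999, -0.052, 0.0], [0.0, -0.0, -1.0]]
contact_force: [-0.0, -0.7, 0.3]
opening: 0.0002
```

>>> servo_tool --motion '[[[0,0,0.0015],[0,0,0],1],[[0,0,0],[0,0,0],1]]'

```text
clock: 12.5
eef_pos: [0.579, -0.0403, 0.0356]
tool_rot: [[0.052, 0.999, -0.0], [0.999, -0.052, 0.0], [0.0, -0.0, -1.0]]
contact_force: [0.0, -0.5, 0.6]
opening: -0.0002
```

>>> servo_tool --motion '[[[0,0,0.001],[0,0,0],1],[[0,0,0],[0,0,0],1]]'

```text
clock: 12.7
eef_pos: [0.579, -0.0403, 0.0346]
tool_rot: [[0.052, 0.999, -0.0], [0.999, -0.052, 0.0], [0.0, -0.0, -1.0]]
contact_force: [-0.7, -0.4, -0.6]
opening: 0.0002
```

```bash
python3 - <<'E'
from plant import env
from h import *
st(env)
a=env.camera('wrist');cv2.imwrite('pics/w12.png',a[:,:,::-1])
s=env.camera('side')
cv2.imwrite('pics/s12.png',cv2.resize(s[140:290,250:400,::-1],None,fx=4,fy=4,interpolation=cv2.INTER_CUBIC))
E
```

```text
t 12.7 loc [[ 0.0521 -0.0005]] z 0.0346 F [-0.66 -0.4  -0.62] op 0.0002
[[ 0.052  0.999 -0.   ]
 [ 0.999 -0.052  0.   ]
 [ 0.    -0.    -1.   ]]
```

View pics/w12.png

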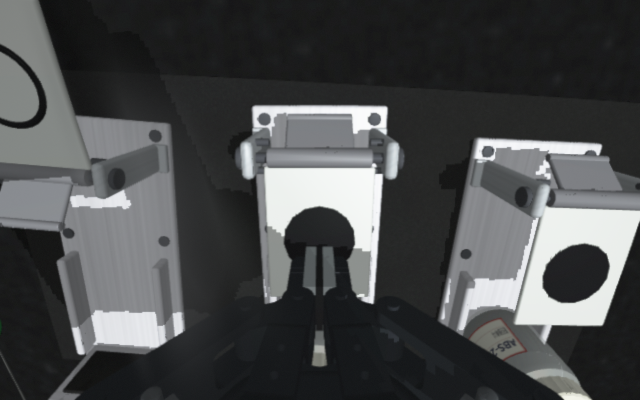

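View pics/s12.png

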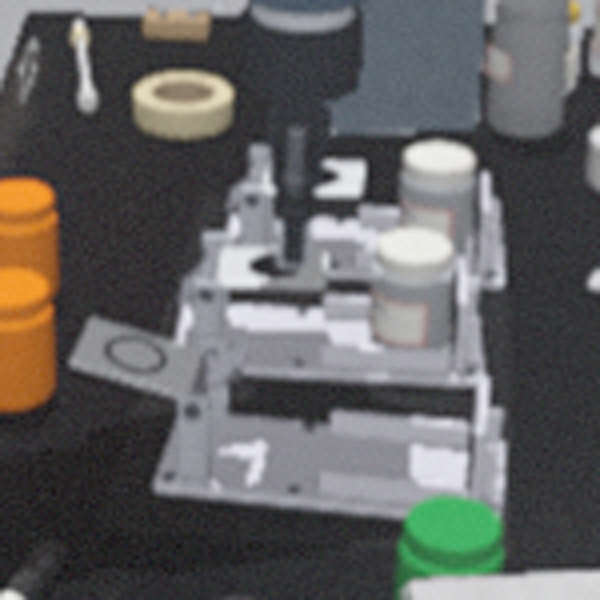

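The tag is nearly flat but not yet at its stop, so I'll continue in 1 mm steps until the force rises.

>>> servo_tool --motion '[[[0,0,0.001],[0,0,0],1],[[0,0,0],[0,0,0],1]]'

```text
clock: 13.0
eef_pos: [0.5791, -0.0403, 0.0337]
tool_rot: [[0.052, 0.999, 0.0], [0.999, -0.052, 0.0], [0.0, 0.0, -1.0]]
contact_force: [-0.1, -0.7, -0.0]
opening: -0.0002
```

>>> servo_tool --motion '[[[0,0,0.001],[0,0,0],1],[[0,0,0],[0,0,0],1]]'

```text
clock: 13.2
eef_pos: [0.579, -0.0403, 0.0327]
tool_rot: [[0.052, 0.999, -0.0], [0.999, -0.052, 0.0], [0.0, -0.0, -1.0]]
contact_force: [0.4, -0.0, -0.4]
opening: -0.0001
```

>>> servo_tool --motion '[[[0,0,0.001],[0,0,0],1],[[0,0,0],[0,0,0],1]]'

```text
clock: 13.4
eef_pos: [0.579, -0.0403, 0.0316]
tool_rot: [[0.052, 0.999, -0.0], [0.999, -0.052, -0.0], [-0.0, -0.0, -1.0]]
contact_force: [-0.5, -0.4, 0.5]
opening: -0.0001
```

>>> servo_tool --motion '[[[0,0,0.001],[0,0,0],1],[[0,0,0.001],[0,0,0],1],[[0,0,0],[0,0,0],1]]'

```text
clock: 13.7
eef_pos: [0.5791, -0.0403, 0.0307]
tool_rot: [[0.052, 0.999, 0.0], [0.999, -0.052, -0.0], [-0.0, 0.0, -1.0]]
contact_force: [-3.7, 0.9, 11.4]
opening: 0.0002
```

>>> servo_tool --motion '[[[0,0,0.001],[0,0,0],1],[[0,0,0],[0,0,0],1]]'

```text
clock: 13.9
eef_pos: [0.5792, -0.0403, 0.0304]
tool_rot: [[0.052, 0.999, 0.0], [0.999, -0.052, -0.0], [-0.0, 0.0, -1.0]]
contact_force: [-5.7, 1.2, 19.9]
opening: -0.0003
```

```bash
python3 - <<'E'
from plant import env
from h import *
st(env)
s=env.camera('side')
cv2.imwrite('pics/s13.png',cv2.resize(s[180:260,280:380,::-1],None,fx=6,fy=6,interpolation=cv2.INTER_CUBIC))
E
```

```text
t 13.9 loc [[ 0.0523 -0.0005]] z 0.0304 F [-5.73  1.17 19.88] op -0.0003
[[ 0.052  0.999  0.   ]
 [ 0.999 -0.052 -0.   ]
 [-0.     0.    -1.   ]]
```

View pics/s13.png

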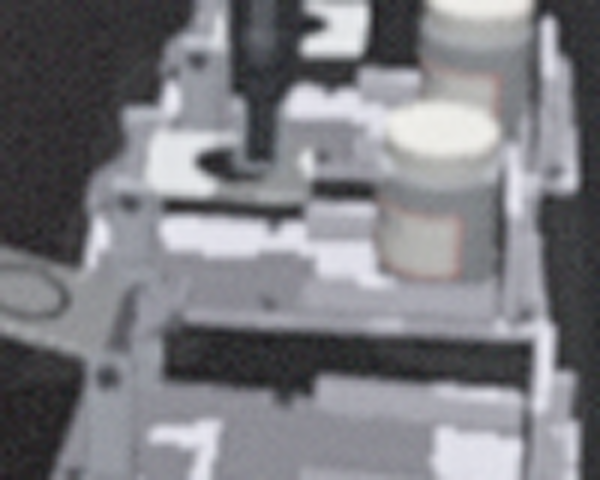

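The force rose sharply to 20 N, so the tag is on its stop. I'll lift straight off and back away to look.

>>> servo_tool --motion '[[[0,0,-0.005],[0,0,0],1],[[0,0,-0.02],[0,0,0],1],[[0,0,-0.035],[0,0,0],1],[[0,0,-0.04],[0,0,0],1],[[0,0,-0.04],[0,0,0],1],[[0,-0.03,-0.04],[0,0,0],1],[[0,-0.03,-0.02],[0,0,0],1],[[0,-0.03,0],[0,0,0],1],[[0,0,0],[0,0,0],1],[[0,0,0],[0,0,0],1]]'

```text
clock: 14.95
eef_pos: [0.4893, -0.0356, 0.2291]
tool_rot: [[0.052, 0.999, 0.001], [0.999, -0.052, -0.0], [0.0, 0.001, -1.0]]
contact_force: [0.3, 1.0, -0.4]
opening: -0.0001
```

```bash
python3 - <<'E'
from plant import env
from h import *
st(env)
w=env.camera_info('wrist')
a=env.camera('wrist');cv2.imwrite('pics/w14.png',a[:,:,::-1])
s=env.camera('side')
cv2.imwrite('pics/s14.png',cv2.resize(s[140:320,230:400,::-1],None,fx=3.3,fy=3.3,interpolation=cv2.INTER_CUBIC))
np.save('w14.npy',w,allow_pickle=True)
E
```

```text
t 14.95 loc [[-0.0378 -0.0006]] z 0.2291 F [ 0.3   1.01 -0.4 ] op -0.0001
[[ 0.052  0.999  0.001]
 [ 0.999 -0.052 -0.   ]
 [ 0.     0.001 -1.   ]]
```

View pics/w14.png

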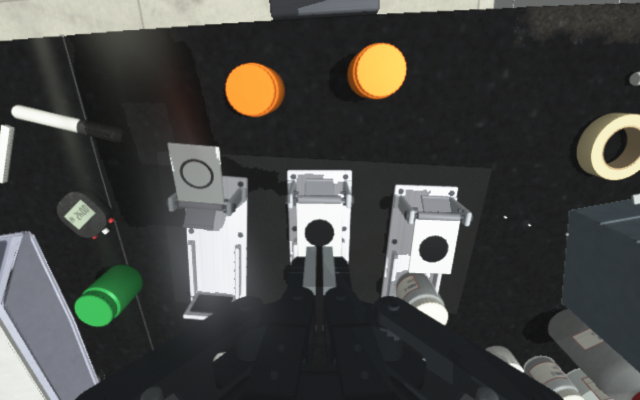

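View pics/s14.png

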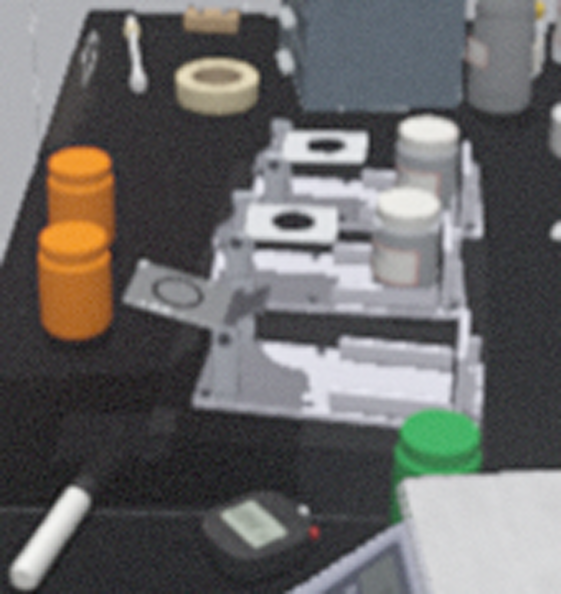

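The tag lies flat with its disc up, and the neighbours look untouched. One numeric check of the jar follows, using the cap centre at cap height before and after in the side view.

```bash
python3 - <<'E'
from plant import env
from h import *
i=env.camera_info('side')
def caps(im,tag):
    s=im.astype(int)
    m=((s[:,:,0]>170)&(s[:,:,0]-s[:,:,2]>5)&(s[:,:,1]>160)).astype(np.uint8)
    m[:,:325]=0;m[:,385:]=0;m[:170]=0;m[235:]=0
    cs,_=cv2.findContours(m,0,1)
    for c in cs:
        if cv2.contourArea(c)>60:
            x,y,w,h=cv2.boundingRect(c); print(tag,(x,y,w,h),loc(plane(i,[(x+(w-1)/2,y+7)],.084)).round(4))
caps(cv2.imread('pics/side0.png')[:,:,::-1],'before')
s=env.camera('side'); caps(s,'after')
cv2.imwrite('pics/s15.png',cv2.resize(s[170:250,310:390,::-1],None,fx=7,fy=7,interpolation=cv2.INTER_CUBIC))
E
```

```text
(no output)
```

View pics/s15.png

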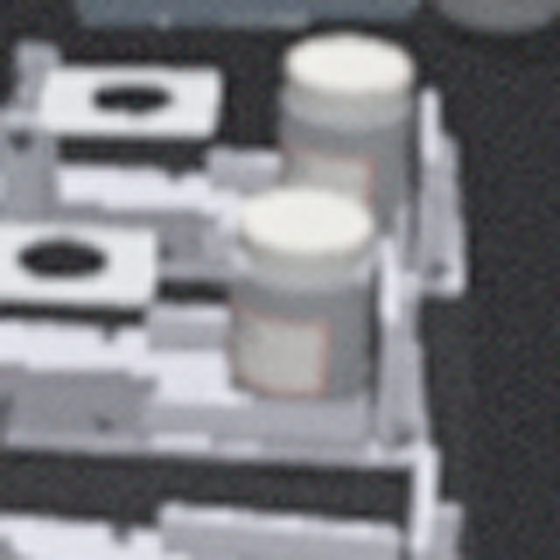

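```bash
python3 - <<'E'
from plant import env
from h import *
i=env.camera_info('side')
print(loc(plane(i,[(353.4,201)],.084)), loc(plane(i,[(260+398/5-.4,165+172/5)],.084)))
E
```

```text
[[ 0.13009194 -0.00376047]] [[0.09342624 0.00147816]]
```

The jar axis measures x = 0.130 (home is 0.131; it started at 0.093), so I'm handing in.

```bash
python3 - <<'E'
from plant import env
print(env.sense()['clock'],env.job_done())
E
```

```text
the job is handed in; nothing more can be done
15.1 None
```

I pushed the short jar in the middle bay (bay_a) home against the backstop, then flipped that bay's tag half a turn. It now lies flat over the bay with the solid disc up. I handed the job in at 15.1 s, with the tool clear of everything.

- **Jar:** when it met the backstop, the tool stopped and the force rose from about 0 to 6.7 N. The last side view shows the jar upright and touching the backstop. Its axis measures x = 0.130, against 0.131 for home and 0.093 at the start.
- **Tag:** I pressed the tab down until the plate stood about 40–45° up, pushed the plate over the pivot, then pressed it down. Force rose to 20 N at its stop. After I lifted off, it looked flat in the wrist and side views.
- **Other things:** bays b and c, the stopwatch, the marker, the tape and the coloured jars look unmoved. I compared these by eye only.

Two things disagreed:
- **Fingertip height:** the shut fingertips end about 25 mm above the reported TCP. My first press on the tab therefore met nothing, and I repeated it lower. It also means the jar was pushed about 40 mm above the floor instead of the intended 20 mm, but it stayed upright.
- **Automatic jar check:** the colour mask for the jar cap found nothing in the side view, so I read the cap centre by hand from enlarged crops.

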